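# Shut the loaded guard box and open the empty one on the electronics bench

## Robot

A 6-joint arm with a two-finger parallel gripper is mounted at the origin on the work surface. World frame = base frame: x ahead of the robot, y to its left, z up, the work surface at z = 0. Lengths are in m, angles in rad, forces in N, time in s.
With the tool pointing down it reaches from about 0.4 to 0.825 m from the base axis. Payload 7 kg.
Tool frame: the origin (TCP) lies between the finger pads; the fingertips stand 22 mm ahead of it and the grasp point (between the pads) lies 3 mm ahead of it; z points along the fingers, y is the direction in which the jaws open and shut (so a half turn about z gives the same grasp; the last joint's range is limited). The gripper opens to 88 mm and grips with 3 to 60 N. Pads are 19 mm wide; open, the fingers measure 130 mm over their backs; the gripper's body (78 mm by 193 mm) begins 47 mm behind the grasp point.
Start: joints at [-0.83, 0.359, 0.012, 0, -1.224, -0.288], TCP at [0.295, -0.607, 0.249] pointing down, gripper open.
Joint ranges: [-3.07, 3.07], [-1.43, 2.12], [-1.02, 1.25], [-3.03, 1.67], [-3.05, -0], [-3.03, 3.03]. Speed limits (rad/s): [2.39, 2.39, 3.01, 3.14, 3.14, 3.14].

## Interface

Orientations are given as [roll, pitch, yaw] about the fixed x, y, z axes, in that order (R = Rz(yaw) Ry(pitch) Rx(roll)).
In Python, from station import * gives the robot as it stands. The module is installed in compiled form; this text tells all that it offers.
- The arm moves only by the tool move_arm, never from a script. Its argument "rows" is a list of rows, each an object with "delta_rot": the turn, a rotation vector about the world's x, y, z in degrees, a list of three; "delta_pos": the shift along the world's x, y, z in cm, a list of three; "hand": the finger opening in cm, from 0 to 8.76. A call has exactly 10 rows; each row shifts and turns the commanded pose from where the row before left it; what a row does not reach is not made up. A row lasts 1/10 s, in which the tool goes at most 50 mm and 8.59 degrees, less where a joint would pass 70% of its speed; a pose out of reach is approached as far as the arm can. A call is refused whole if a number of a shift passes 5 or a number of a turn 8.59, either way. A call with a gripper value outside its range is refused whole. The fingers move at their own pace and stop on an object; "force" is the grip in N (left out, the last holds). Time passes only in rows, so rows that do not move let the fingers close, or fill a call up. It gives the time, the measured TCP pose, the force and the opening at its end, in the units of the state.
- get_state(): the state, without advancing time (a new reading comes with each control period).
- grab_frame(name): name is "scene" or "side" or "wrist"; returns the picture (384x512x3 uint8, blue, green, red); there is no depth.
- camera_info(name): a dict with "camera_matrix" (3x3 intrinsics, pixels), "world_from_camera" (4x4, takes a point from camera to world coordinates); the wrist camera has in their place "T_tool_cam" (4x4, takes a point from camera to tool coordinates, whose origin is the TCP and whose axes are the flange's). Camera axes: x right, y down, z forward; pixel columns grow to the right and rows downward; lengths in m; the calibration is good to about 2 mm. The wrist camera is an equidistant fisheye: a pixel r from the principal point sees the ray r / f radians off the axis. A picture is of the moment at which its call begins: read the wrist's pose just before it. camera_info takes no time and is no camera call.
- job_done(): hands the job in, once; it reports no verdict.
The state is a dict: "t": time; "q": joint angles; "qd": joint speeds; "joint_efforts": joint torques, N m; "eef_pos": TCP position; "ee_rot": TCP orientation; "force": force on the tool from outside, world axes, zero at the start; "moment": the same for the moment, N m; "width": finger opening in m.
Only numpy, scipy, OpenCV 4.12 (cv2) and the standard library are available. Lean on these libraries where they do the work, as an engineer would, in place of code of your own. Each camera call takes 0.05 s, during which the arm holds its last target.

## Task

Two small guard boxes stand on the bench, each with a clear sash in front that slides straight up and down. First lower the sash of the box with the transformer in it until it is fully down, so that the test can start; then raise the sash of the empty box fully up, so that the next transformer can be loaded, and leave both sashes so.

Things in the scene. Friction and masses are not known exactly. Their poses are not given: they have to be found in the camera images.
- loaded_sash (a joint): Sash height, m, of the guard box holding the transformer (copper coil on dark steel core, 80 x 76 x 85 mm): 0 fully down, 0.110 fully up at its stop; starts part-way. Fixed box 200 x 200 mm, open top, grey walls 120 mm high, two guide posts 190 mm high beside the sash. Clear sash, 172 mm wide, 12 thick, 122 high, 0.35 kg, stays where left; about 10 N to raise, 3 N to lower.
- loaded_handle (a point): Centre of that sash's handle: a level black bar, 14 x 14 mm section, 100 mm long, on two 8 mm posts (43 mm either side of centre) above the sash's top edge, 26 mm free under it, open all round and above. 173 mm above the bench when fully down, 283 mm fully up. Axes: y along the bar, x level, at right angles to the sash, into the box, z up.
- empty_sash (a joint): The same for the second guard box, which is identical but has nothing in it (bare grey floor): 0 = fully down, 0.110 = fully up against its stop, starts part-way.
- empty_handle (a point): Centre of the handle bar of the sash of the empty box, same form, size and axes.

How it is judged:
On the way, in this order (a step that is already met when the one before it is completed fails the run):
1. the sash of the box with the transformer is fully down (within 10 mm) (value of joint loaded_sash below 0.01 m), for 0.2 s.
2. after that, the sash of the empty box is fully up (within 12 mm) (value of joint empty_sash above 0.098 m and value of joint loaded_sash below 0.01 m), for 0.2 s.
At the end, for the whole second after the job is handed in: The sash of the box with the transformer is down to within 10 mm of fully down, and the sash of the empty box is up to within 12 mm of fully up; both stay there (all of step 2); the robot touches nothing.
It also fails if it takes over 48 s, if anything falls off the work surface, if the arm or the gripper's body presses on something with over 40 N, if the wrist force passes 120 N, or if a joint passes its speed limit or range.

## Working session

There is one attempt and no reset: what is moved stays moved. The work goes in short steps, Python scripts to look and compute and a tool call to move; the robot and the scene stay as the last step left them, time stands still between calls to the robot, and variables do not carry over. Pictures are saved under pics/ and viewed, and the job is handed in when it is done.

Besides the shell and the picture viewer there is one more tool, called after ">>>" in YAML: its name, and indented under it one key for each argument. move_arm: Moves the arm, as the interface text tells. Its arguments: {"type":"object","properties":{"rows":{"type":"array"},"force":{"type":"number"}},"required":["rows"]}

```bash
mkdir -p pics; python3 - <<'E'
from station import *
import cv2,numpy as np
np.set_printoptions(precision=4,suppress=True)
s=get_state();print(s)
for n in ["scene","side","wrist"]:
    cv2.imwrite(f"pics/{n}0.png",grab_frame(n)); print(n,camera_info(n))
E
```

```text
{'t': 0.0, 'q': array([-0.8299,  0.3594,  0.011 , -0.0004, -1.2241, -0.2881]), 'qd': array([ 0.0013,  0.002 ,  0.001 ,  0.0002, -0.0015,  0.0001]), 'joint_efforts': array([ -0.0016, -58.2716,  29.3036,   6.9969,   0.0064,  -0.0002]), 'eef_pos': array([ 0.2951, -0.6066,  0.2476]), 'ee_rot': array([ 3.1399, -0.0001, -2.6889]), 'force': array([ 0.2599, -0.5079, -0.2578]), 'moment': array([-0.0516, -0.0285,  0.0396]), 'width': 0.08754994616212737}
scene {'camera_matrix': array([[488.4966,   0.    , 255.3159],
       [  0.    , 488.4966, 195.9155],
       [  0.    ,   0.    ,   1.    ]]), 'world_from_camera': array([[-0.3509,  0.5712, -0.742 ,  1.2684],
       [ 0.9364,  0.2185, -0.2746,  0.2848],
       [ 0.0053, -0.7912, -0.6116,  0.7461],
       [ 0.    ,  0.    ,  0.    ,  1.    ]])}
side {'camera_matrix': array([[371.9094,   0.    , 254.5667],
       [  0.    , 371.9094, 190.6335],
       [  0.    ,   0.    ,   1.    ]]), 'world_from_camera': array([[-0.9956, -0.0748,  0.0569,  0.4891],
       [-0.0939,  0.7898, -0.6062,  0.4994],
       [ 0.0004, -0.6088, -0.7933,  0.7672],
       [ 0.    ,  0.    ,  0.    ,  1.    ]])}
wrist {'camera_matrix': array([[297.3186,   0.    , 249.4556],
       [  0.    , 297.3186, 192.6882],
       [  0.    ,   0.    ,   1.    ]]), 'T_tool_cam': array([[ 0.0001, -0.963 , -0.2695,  0.0732],
       [ 1.    , -0.0001,  0.0007,  0.0002],
       [-0.0007, -0.2695,  0.963 , -0.136 ],
       [ 0.    ,  0.    ,  0.    ,  1.    ]])}
```

View pics/scene0.png

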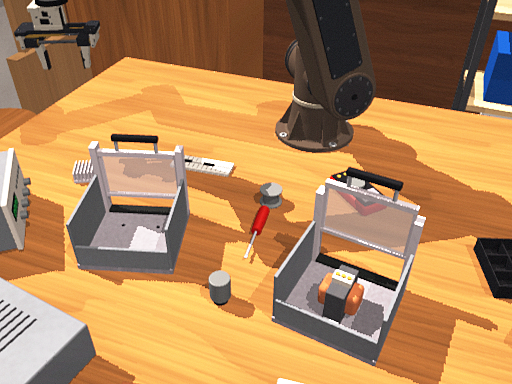

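View pics/side0.png

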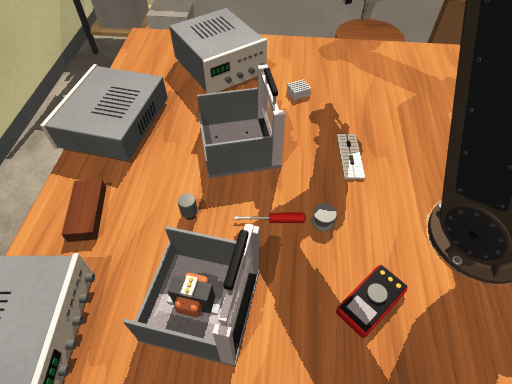

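View pics/wrist0.png

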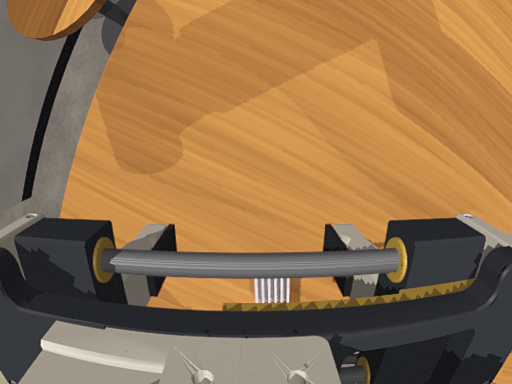

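The scene shows the loaded box on the right (its bar runs about (349,174)–(402,187)) and the empty box on the left (bar about (113,138)–(157,142)). In the side view the loaded box is the lower one, with its bar at about (228,285)–(243,233). The empty box is above it, bar about (263,70)–(275,95). The wrist view sees neither box. Next I'll segment the bars.

```bash
python3 - <<'E'
import cv2,numpy as np
for n,rois in {"scene":[(340,160,75,40),(100,125,70,35)],"side":[(215,222,50,75),(250,58,40,45)]}.items():
    im=cv2.imread(f"pics/{n}0.png")
    for i,(x,y,w,h) in enumerate(rois):
        c=im[y:y+h,x:x+w]; m=(c.max(2)<60).astype(np.uint8)
        nl,l,st,ce=cv2.connectedComponentsWithStats(m)
        for k in range(1,nl):
            if st[k,4]>40:
                p=np.argwhere(l==k)[:,::-1].astype(np.float32)+[x,y]
                print(n,i,st[k],cv2.minAreaRect(p.astype(np.float32)))
        s=8 if w<60 else 7
        cv2.imwrite(f"pics/z_{n}{i}.png",cv2.resize(c,None,fx=s,fy=s,interpolation=cv2.INTER_NEAREST))
a=[cv2.copyMakeBorder(cv2.resize(cv2.imread(f"pics/z_{n}{i}.png"),(400,300)),0,0,0,0,0) for n in("scene","side") for i in(0,1)]
cv2.imwrite("pics/z.png",np.vstack([np.hstack(a[:2]),np.hstack(a[2:])]))
E
```

```text
scene 0 [  0   8  63  23 580] ((370.3307800292969, 181.45384216308594), (62.97275924682617, 16.48868751525879), 15.255118370056152)
scene 1 [ 11   9  47   9 310] ((133.979736328125, 138.12838745117188), (46.07280349731445, 7.028601169586182), 1.847610354423523)
side 0 [  8   9  25  60 534] ((235.3463592529297, 259.9552001953125), (10.239999771118164, 60.439998626708984), 16.260204315185547)
side 0 [ 28  51  14  24 193] ((249.3307647705078, 284.9538269042969), (7.981226921081543, 24.645326614379883), 15.255120277404785)
side 1 [ 14  11  14  27 148] ((270.43841552734375, 81.83562469482422), (28.558040618896484, 6.320221900939941), 69.44395446777344)
```

View pics/z.png

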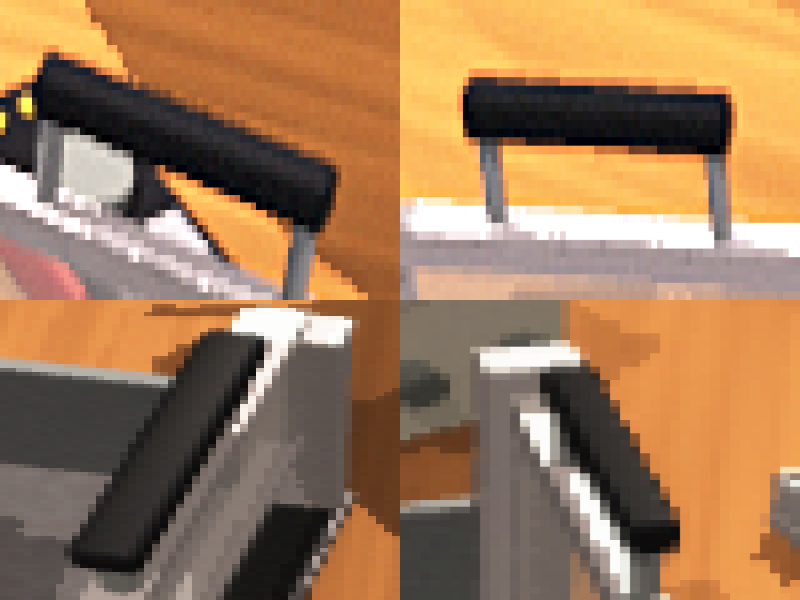

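```bash
cat > h.py <<'E'
from station import *
import cv2,numpy as np
np.set_printoptions(precision=4,suppress=True)
def tri(a,b):
    P=[]
    for n in("scene","side"):
        c=camera_info(n); P.append(c["camera_matrix"]@np.linalg.inv(c["world_from_camera"])[:3])
    X=cv2.triangulatePoints(P[0],P[1],np.float64(a).reshape(2,1),np.float64(b).reshape(2,1)).ravel()
    X=X[:3]/X[3]
    e=[ (p@np.r_[X,1]) for p in P]; return X,[ (e[0][:2]/e[0][2]-a).round(1),(e[1][:2]/e[1][2]-b).round(1)]
E
python3 - <<'E'
from h import *
for nm,a,b,c,d in [("loaded",(349,171.7),(244,232.5),(400.4,186.7),(229,287)),("empty",(112.3,137.6),(266,69.3),(157.1,139.2),(275.5,93.3))]:
    A,e=tri(a,b);B,f=tri(c,d);print(nm,A,e,B,f,"mid",(A+B)/2,"len",np.linalg.norm(B-A),"dir",np.degrees(np.arctan2(*(B-A)[[1,0]])))
E
```

```text
loaded [0.5358 0.1913 0.2472] [array([-0.5, -0.5]), array([-0.4,  1.2])] [0.5474 0.2838 0.2458] [array([-0.3, -0.2]), array([-0.2,  0.6])] mid [0.5416 0.2376 0.2465] len 0.09326297432365306 dir 82.85654017986188
empty [ 0.5367 -0.31    0.2104] [array([-0.2, -0.3]), array([-0.1,  0.5])] [ 0.5072 -0.2191  0.2093] [array([-0.1, -0.2]), array([-0.1,  0.4])] mid [ 0.522  -0.2645  0.2098] len 0.09550290181136425 dir 107.97032214735006
```

>>> move_arm:
  rows:
    - {"delta_pos": [1, 1, 4], "delta_rot": [0, 0, 5.7], "hand": 8.76}
    - {"delta_pos": [1, 1, 4], "delta_rot": [0, 0, 5.7], "hand": 8.76}
    - {"delta_pos": [1, 1, 4], "delta_rot": [0, 0, 5.7], "hand": 8.76}
    - {"delta_pos": [3, 4, 0], "delta_rot": [0, 0, 5.7], "hand": 8.76}
    - {"delta_pos": [3, 4, 0], "delta_rot": [0, 0, 5.7], "hand": 8.76}
    - {"delta_pos": [3, 4, 0], "delta_rot": [0, 0, 5.7], "hand": 8.76}
    - {"delta_pos": [3, 4, 0], "delta_rot": [0, 0, 5.7], "hand": 8.76}
    - {"delta_pos": [3, 4, 0], "delta_rot": [0, 0, 5.7], "hand": 8.76}
    - {"delta_pos": [3, 4, 0], "delta_rot": [0, 0, 5.7], "hand": 8.76}
    - {"delta_pos": [3, 4, 0], "delta_rot": [0, 0, 5.7], "hand": 8.76}

```text
t: 1.15
eef_pos: [0.536, -0.295, 0.3686]
ee_rot: [-3.142, 0.0, -1.69]
force: [1.5, -1.1, 0.0]
width: 0.0873
```

>>> move_arm:
  rows:
    - {"delta_pos": [0, 4.5, 0], "delta_rot": [0, 0, 0], "hand": 8.76}
    - {"delta_pos": [0, 4.5, 0], "delta_rot": [0, 0, 0], "hand": 8.76}
    - {"delta_pos": [0, 4.5, 0], "delta_rot": [0, 0, 0], "hand": 8.76}
    - {"delta_pos": [0, 4.5, 0], "delta_rot": [0, 0, 0], "hand": 8.76}
    - {"delta_pos": [0, 4.5, 0], "delta_rot": [0, 0, 0], "hand": 8.76}
    - {"delta_pos": [0, 4.5, 0], "delta_rot": [0, 0, 0], "hand": 8.76}
    - {"delta_pos": [0, 4.5, 0], "delta_rot": [0, 0, 0], "hand": 8.76}
    - {"delta_pos": [0, 4.5, 0], "delta_rot": [0, 0, 0], "hand": 8.76}
    - {"delta_pos": [0, 4.5, 0], "delta_rot": [0, 0, 0], "hand": 8.76}
    - {"delta_pos": [0, 4.5, 0], "delta_rot": [0, 0, 0], "hand": 8.76}

```text
t: 2.15
eef_pos: [0.5347, 0.1549, 0.3686]
ee_rot: [-3.142, 0.0, -1.694]
force: [0.4, -0.3, 0.4]
width: 0.0873
```

>>> move_arm:
  rows:
    - {"delta_pos": [0.2, 2, 0], "delta_rot": [0, 0, 0], "hand": 8.76}
    - {"delta_pos": [0.2, 2, 0], "delta_rot": [0, 0, 0], "hand": 8.76}
    - {"delta_pos": [0.2, 2, 0], "delta_rot": [0, 0, 0], "hand": 8.76}
    - {"delta_pos": [0.1, 2, 0], "delta_rot": [0, 0, 0], "hand": 8.76}
    - {"delta_pos": [0, 0.3, -1], "delta_rot": [0, 0, 0], "hand": 8.76}
    - {"delta_pos": [0, 0, -1], "delta_rot": [0, 0, 0], "hand": 8.76}
    - {"delta_pos": [0, 0, -1], "delta_rot": [0, 0, 0], "hand": 8.76}
    - {"delta_pos": [0, 0, -1], "delta_rot": [0, 0, 0], "hand": 8.76}
    - {"delta_pos": [0, 0, 0], "delta_rot": [0, 0, 0], "hand": 8.76}
    - {"delta_pos": [0, 0, 0], "delta_rot": [0, 0, 0], "hand": 8.76}

```text
t: 3.15
eef_pos: [0.5423, 0.2355, 0.3286]
ee_rot: [-3.142, -0.0, -1.694]
force: [0.3, 0.2, 0.0]
width: 0.088
```

```bash
python3 - <<'E'
from h import *
s=get_state();print(s["eef_pos"],s["ee_rot"])
for n in["wrist","side","scene"]: cv2.imwrite(f"pics/{n}1.png",grab_frame(n))
E
```

```text
[0.5423 0.2355 0.3286] [-3.1416 -0.0004 -1.6945]
```

View pics/wrist1.png

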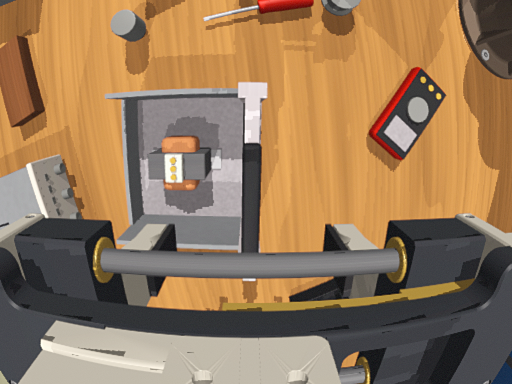

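View pics/scene1.png

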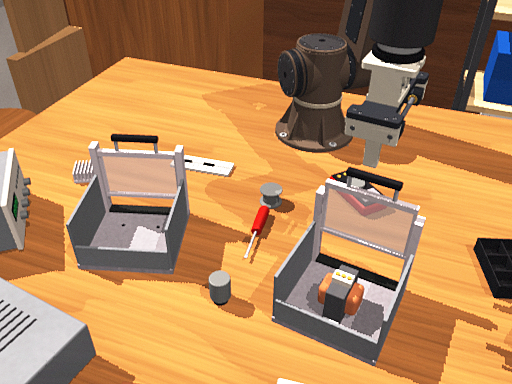

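The wrist view puts the loaded bar at columns 243–261, upright and centred between the fingers (about column 252). I'm going down to grip it.

>>> move_arm:
  rows:
    - {"delta_pos": [0, 0.1, -2], "delta_rot": [0, 0, 0], "hand": 8.76}
    - {"delta_pos": [0, 0, -2], "delta_rot": [0, 0, 0], "hand": 8.76}
    - {"delta_pos": [0, 0, -2], "delta_rot": [0, 0, 0], "hand": 8.76}
    - {"delta_pos": [0, 0, -1.9], "delta_rot": [0, 0, 0], "hand": 8.76}
    - {"delta_pos": [0, 0, 0], "delta_rot": [0, 0, 0], "hand": 5}
    - {"delta_pos": [0, 0, 0], "delta_rot": [0, 0, 0], "hand": 3}
    - {"delta_pos": [0, 0, 0], "delta_rot": [0, 0, 0], "hand": 1}
    - {"delta_pos": [0, 0, 0], "delta_rot": [0, 0, 0], "hand": 0.5}
    - {"delta_pos": [0, 0, 0], "delta_rot": [0, 0, 0], "hand": 0.5}
    - {"delta_pos": [0, 0, 0], "delta_rot": [0, 0, 0], "hand": 0.5}
  force: 25

```text
t: 4.3
eef_pos: [0.5424, 0.2371, 0.2501]
ee_rot: [-3.141, 0.001, -1.694]
force: [0.1, 1.2, -0.6]
width: 0.0449
```

>>> move_arm:
  rows:
    - {"delta_pos": [0, 0, 0], "delta_rot": [0, 0, 0], "hand": 0.5}
    - {"delta_pos": [0, 0, 0], "delta_rot": [0, 0, 0], "hand": 0.5}
    - {"delta_pos": [0, 0, 0], "delta_rot": [0, 0, 0], "hand": 0.5}
    - {"delta_pos": [0, 0, 0], "delta_rot": [0, 0, 0], "hand": 0.5}
    - {"delta_pos": [0, 0, 0], "delta_rot": [0, 0, 0], "hand": 0.5}
    - {"delta_pos": [0, 0, 0], "delta_rot": [0, 0, 0], "hand": 0.5}
    - {"delta_pos": [0, 0, 0], "delta_rot": [0, 0, 0], "hand": 0.5}
    - {"delta_pos": [0, 0, 0], "delta_rot": [0, 0, 0], "hand": 0.5}
    - {"delta_pos": [0, 0, 0], "delta_rot": [0, 0, 0], "hand": 0.5}
    - {"delta_pos": [0, 0, 0], "delta_rot": [0, 0, 0], "hand": 0.5}

```text
t: 5.3
eef_pos: [0.5419, 0.237, 0.2494]
ee_rot: [3.141, -0.0, -1.694]
force: [-5.3, 1.0, 1.4]
width: 0.0137
```

>>> move_arm:
  rows:
    - {"delta_pos": [-0.05, 0, -0.4], "delta_rot": [0, 0, 0], "hand": 0.5}
    - {"delta_pos": [0, 0, -0.8], "delta_rot": [0, 0, 0], "hand": 0.5}
    - {"delta_pos": [0, 0, -0.8], "delta_rot": [0, 0, 0], "hand": 0.5}
    - {"delta_pos": [0, 0, -0.8], "delta_rot": [0, 0, 0], "hand": 0.5}
    - {"delta_pos": [0, 0, -0.8], "delta_rot": [0, 0, 0], "hand": 0.5}
    - {"delta_pos": [0, 0, -0.8], "delta_rot": [0, 0, 0], "hand": 0.5}
    - {"delta_pos": [0, 0, -0.8], "delta_rot": [0, 0, 0], "hand": 0.5}
    - {"delta_pos": [0, 0, -0.8], "delta_rot": [0, 0, 0], "hand": 0.5}
    - {"delta_pos": [0, 0, -0.8], "delta_rot": [0, 0, 0], "hand": 0.5}
    - {"delta_pos": [0, 0, -0.3], "delta_rot": [0, 0, 0], "hand": 0.5}

```text
t: 6.3
eef_pos: [0.5419, 0.2371, 0.1776]
ee_rot: [3.142, -0.0, -1.694]
force: [-2.2, 0.9, 2.9]
width: 0.0136
```

>>> move_arm:
  rows:
    - {"delta_pos": [0, 0, -0.1], "delta_rot": [0, 0, 0], "hand": 0.5}
    - {"delta_pos": [0, 0, -0.1], "delta_rot": [0, 0, 0], "hand": 0.5}
    - {"delta_pos": [0, 0, -0.1], "delta_rot": [0, 0, 0], "hand": 0.5}
    - {"delta_pos": [0, 0, 0], "delta_rot": [0, 0, 0], "hand": 0.5}
    - {"delta_pos": [0, 0, 0], "delta_rot": [0, 0, 0], "hand": 0.5}
    - {"delta_pos": [0, 0, 0], "delta_rot": [0, 0, 0], "hand": 0.5}
    - {"delta_pos": [0, 0, 0], "delta_rot": [0, 0, 0], "hand": 0.5}
    - {"delta_pos": [0, 0, 0], "delta_rot": [0, 0, 0], "hand": 0.5}
    - {"delta_pos": [0, 0, 0], "delta_rot": [0, 0, 0], "hand": 0.5}
    - {"delta_pos": [0, 0, 0], "delta_rot": [0, 0, 0], "hand": 0.5}

```text
t: 7.3
eef_pos: [0.5419, 0.2371, 0.1756]
ee_rot: [-3.141, 0.0, -1.694]
force: [-0.9, 0.5, 1.9]
width: 0.0139
```

>>> move_arm:
  rows:
    - {"delta_pos": [0, 0, -0.1], "delta_rot": [0, 0, 0], "hand": 0.5}
    - {"delta_pos": [0, 0, -0.1], "delta_rot": [0, 0, 0], "hand": 0.5}
    - {"delta_pos": [0, 0, -0.1], "delta_rot": [0, 0, 0], "hand": 0.5}
    - {"delta_pos": [0, 0, 0], "delta_rot": [0, 0, 0], "hand": 0.5}
    - {"delta_pos": [0, 0, 0], "delta_rot": [0, 0, 0], "hand": 0.5}
    - {"delta_pos": [0, 0, 0], "delta_rot": [0, 0, 0], "hand": 0.5}
    - {"delta_pos": [0, 0, 0], "delta_rot": [0, 0, 0], "hand": 0.5}
    - {"delta_pos": [0, 0, 0], "delta_rot": [0, 0, 0], "hand": 0.5}
    - {"delta_pos": [0, 0, 0], "delta_rot": [0, 0, 0], "hand": 0.5}
    - {"delta_pos": [0, 0, 0], "delta_rot": [0, 0, 0], "hand": 0.5}

```text
t: 8.3
eef_pos: [0.5419, 0.2371, 0.1741]
ee_rot: [-3.14, 0.001, -1.693]
force: [-5.1, -1.2, 12.6]
width: 0.0137
```

Upward force has built to 12.6 N, so the sash has reached the bottom. I'll release and rise.

>>> move_arm:
  rows:
    - {"delta_pos": [0, 0, 0.1], "delta_rot": [0, 0, 0], "hand": 6}
    - {"delta_pos": [0, 0, 0], "delta_rot": [0, 0, 0], "hand": 6}
    - {"delta_pos": [0, 0, 0], "delta_rot": [0, 0, 0], "hand": 6}
    - {"delta_pos": [0, 0, 0], "delta_rot": [0, 0, 0], "hand": 6}
    - {"delta_pos": [0, 0, 0], "delta_rot": [0, 0, 0], "hand": 6}
    - {"delta_pos": [0, 0, 0], "delta_rot": [0, 0, 0], "hand": 6}
    - {"delta_pos": [0, 0, 0], "delta_rot": [0, 0, 0], "hand": 6}
    - {"delta_pos": [0, 0, 1], "delta_rot": [0, 0, 0], "hand": 6}
    - {"delta_pos": [0, 0, 2], "delta_rot": [0, 0, 0], "hand": 6}
    - {"delta_pos": [0, 0, 3], "delta_rot": [0, 0, 0], "hand": 6}

```text
t: 9.3
eef_pos: [0.5411, 0.2366, 0.2335]
ee_rot: [3.14, -0.002, -1.694]
force: [-0.1, 1.1, 0.2]
width: 0.0603
```

>>> move_arm:
  rows:
    - {"delta_pos": [0, 0, 3], "delta_rot": [0, 0, 0], "hand": 8.76}
    - {"delta_pos": [0, 0, 3], "delta_rot": [0, 0, 0], "hand": 8.76}
    - {"delta_pos": [0, 0, 3], "delta_rot": [0, 0, 0], "hand": 8.76}
    - {"delta_pos": [0, -1, 3], "delta_rot": [0, 0, 2.5], "hand": 8.76}
    - {"delta_pos": [0, -4, 0], "delta_rot": [0, 0, 2.5], "hand": 8.76}
    - {"delta_pos": [0, -4, 0], "delta_rot": [0, 0, 2.5], "hand": 8.76}
    - {"delta_pos": [0, -4, 0], "delta_rot": [0, 0, 2.5], "hand": 8.76}
    - {"delta_pos": [0, -4, 0], "delta_rot": [0, 0, 2.5], "hand": 8.76}
    - {"delta_pos": [0, -4, 0], "delta_rot": [0, 0, 2.5], "hand": 8.76}
    - {"delta_pos": [0, -4, 0], "delta_rot": [0, 0, 2.5], "hand": 8.76}

```text
t: 10.3
eef_pos: [0.5414, -0.0146, 0.3547]
ee_rot: [-3.14, 0.0, -1.386]
force: [1.0, -0.1, 0.6]
width: 0.0873
```

```bash
python3 - <<'E'
from h import *
s=get_state();print(s["t"],s["eef_pos"],s["ee_rot"])
a=grab_frame("side");b=grab_frame("scene")
cv2.imwrite("pics/side2.png",a);cv2.imwrite("pics/scene2.png",b)
c=cv2.resize(b[140:290,300:440],(400,428),interpolation=0); d=cv2.resize(a[210:360,150:290],(400,428),interpolation=0)
cv2.imwrite("pics/z2.png",np.hstack([c,d]))
E
```

```text
10.3 [ 0.5414 -0.0146  0.3547] [-3.1403  0.     -1.3864]
```

View pics/z2.png

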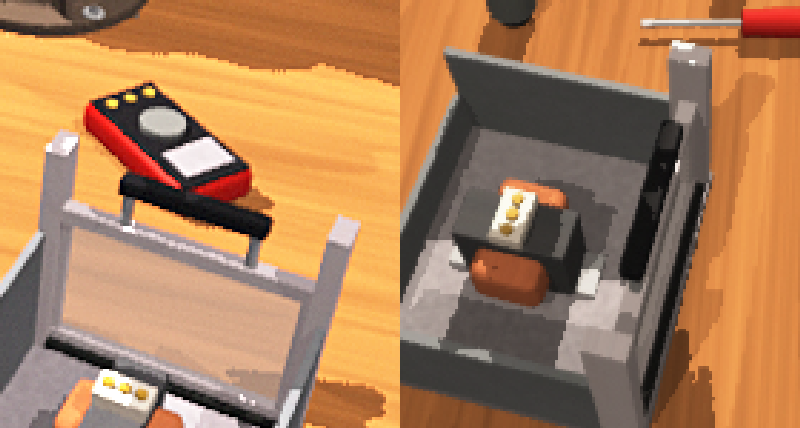

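```bash
python3 - <<'E'
from h import *
print(tri((343.75,205.2),(244.5,255.6)),tri((393.1,217.8),(231.2,305.3)))
E
```

```text
(array([0.5363, 0.1914, 0.1701]), [array([-0.2, -0.2]), array([-0.2,  0.5])]) (array([0.5473, 0.2842, 0.1752]), [array([-0., -0.]), array([-0.,  0.])])
```

The loaded bar triangulates to a mean z of 0.173, so that sash is fully down. Next is the empty box: dx −1.9, dy −25, and another +7.4° of yaw.

>>> move_arm:
  rows:
    - {"delta_pos": [-0.2, -4, 0], "delta_rot": [0, 0, 1.5], "hand": 8.76}
    - {"delta_pos": [-0.4, -4, 0], "delta_rot": [0, 0, 1.5], "hand": 8.76}
    - {"delta_pos": [-0.4, -4, 0], "delta_rot": [0, 0, 1.5], "hand": 8.76}
    - {"delta_pos": [-0.4, -4, 0], "delta_rot": [0, 0, 1.5], "hand": 8.76}
    - {"delta_pos": [-0.4, -4, 0], "delta_rot": [0, 0, 1.4], "hand": 8.76}
    - {"delta_pos": [-0.1, -4, 0], "delta_rot": [0, 0, 0], "hand": 8.76}
    - {"delta_pos": [0, -1, -2], "delta_rot": [0, 0, 0], "hand": 8.76}
    - {"delta_pos": [0, 0, -2], "delta_rot": [0, 0, 0], "hand": 8.76}
    - {"delta_pos": [0, 0, -2], "delta_rot": [0, 0, 0], "hand": 8.76}
    - {"delta_pos": [0, 0, 0], "delta_rot": [0, 0, 0], "hand": 8.76}

```text
t: 11.4
eef_pos: [0.5216, -0.2624, 0.2913]
ee_rot: [3.138, 0.003, -1.26]
force: [-0.7, 0.4, 0.2]
width: 0.0874
```

```bash
python3 - <<'E'
from h import *
s=get_state();print(s["t"],s["eef_pos"],s["ee_rot"])
cv2.imwrite("pics/wrist3.png",grab_frame("wrist"))
E
```

```text
11.4 [ 0.5216 -0.2624  0.2913] [ 3.1381  0.0027 -1.2601]
```

View pics/wrist3.png

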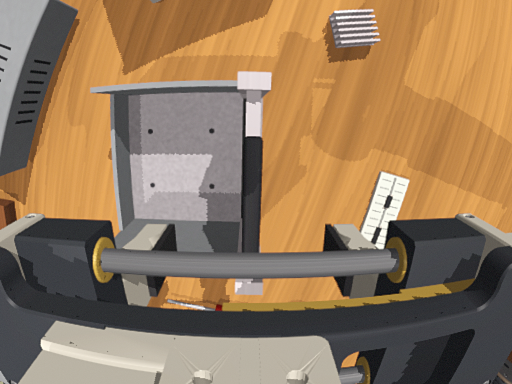

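The empty box's bar sits at about columns 243–262 and lines up with the jaws. I'm going down to grip it.

>>> move_arm:
  rows:
    - {"delta_pos": [0, -0.1, -2], "delta_rot": [0, 0, 0], "hand": 8.76}
    - {"delta_pos": [0, -0.1, -2], "delta_rot": [0, 0, 0], "hand": 8.76}
    - {"delta_pos": [0, 0, -2], "delta_rot": [0, 0, 0], "hand": 8.76}
    - {"delta_pos": [0, 0, -1.9], "delta_rot": [0, 0, 0], "hand": 8.76}
    - {"delta_pos": [0, 0, 0], "delta_rot": [0, 0, 0], "hand": 0.5}
    - {"delta_pos": [0, 0, 0], "delta_rot": [0, 0, 0], "hand": 0.5}
    - {"delta_pos": [0, 0, 0], "delta_rot": [0, 0, 0], "hand": 0.5}
    - {"delta_pos": [0, 0, 0], "delta_rot": [0, 0, 0], "hand": 0.5}
    - {"delta_pos": [0, 0, 0], "delta_rot": [0, 0, 0], "hand": 0.5}
    - {"delta_pos": [0, 0, 0], "delta_rot": [0, 0, 0], "hand": 0.5}
  force: 40

```text
t: 12.45
eef_pos: [0.5229, -0.265, 0.2151]
ee_rot: [-3.141, -0.0, -1.259]
force: [-0.1, -0.1, -0.4]
width: 0.0452
```

>>> move_arm:
  rows:
    - {"delta_pos": [0, 0, 0], "delta_rot": [0, 0, 0], "hand": 0.5}
    - {"delta_pos": [0, 0, 0], "delta_rot": [0, 0, 0], "hand": 0.5}
    - {"delta_pos": [0, 0, 0], "delta_rot": [0, 0, 0], "hand": 0.5}
    - {"delta_pos": [0, 0, 0], "delta_rot": [0, 0, 0], "hand": 0.5}
    - {"delta_pos": [0, 0, 0], "delta_rot": [0, 0, 0], "hand": 0.5}
    - {"delta_pos": [0, 0, 0], "delta_rot": [0, 0, 0], "hand": 0.5}
    - {"delta_pos": [0, 0, 0], "delta_rot": [0, 0, 0], "hand": 0.5}
    - {"delta_pos": [0, 0, 0], "delta_rot": [0, 0, 0], "hand": 0.5}
    - {"delta_pos": [0, 0, 0], "delta_rot": [0, 0, 0], "hand": 0.5}
    - {"delta_pos": [0, 0, 0], "delta_rot": [0, 0, 0], "hand": 0.5}

```text
t: 13.45
eef_pos: [0.521, -0.2655, 0.2143]
ee_rot: [3.138, 0.001, -1.26]
force: [-5.0, -3.0, 0.8]
width: 0.0139
```

>>> move_arm:
  rows:
    - {"delta_pos": [-0.05, 0, 0.3], "delta_rot": [0, 0, 0], "hand": 0.5}
    - {"delta_pos": [0, 0, 0.7], "delta_rot": [0, 0, 0], "hand": 0.5}
    - {"delta_pos": [0, 0, 0.8], "delta_rot": [0, 0, 0], "hand": 0.5}
    - {"delta_pos": [0, 0, 0.8], "delta_rot": [0, 0, 0], "hand": 0.5}
    - {"delta_pos": [0, 0, 0.8], "delta_rot": [0, 0, 0], "hand": 0.5}
    - {"delta_pos": [0, 0, 0.8], "delta_rot": [0, 0, 0], "hand": 0.5}
    - {"delta_pos": [0, 0, 0.8], "delta_rot": [0, 0, 0], "hand": 0.5}
    - {"delta_pos": [0, 0, 0.8], "delta_rot": [0, 0, 0], "hand": 0.5}
    - {"delta_pos": [0, 0, 0.7], "delta_rot": [0, 0, 0], "hand": 0.5}
    - {"delta_pos": [0, 0, 0.3], "delta_rot": [0, 0, 0], "hand": 0.5}

```text
t: 14.45
eef_pos: [0.521, -0.2654, 0.2811]
ee_rot: [3.138, 0.001, -1.261]
force: [-0.6, -6.6, -10.8]
width: 0.0133
```

>>> move_arm:
  rows:
    - {"delta_pos": [0, 0, 0.1], "delta_rot": [0, 0, 0], "hand": 0.5}
    - {"delta_pos": [0, 0, 0.1], "delta_rot": [0, 0, 0], "hand": 0.5}
    - {"delta_pos": [0, 0, 0.1], "delta_rot": [0, 0, 0], "hand": 0.5}
    - {"delta_pos": [0, 0, 0.1], "delta_rot": [0, 0, 0], "hand": 0.5}
    - {"delta_pos": [0, 0, 0.1], "delta_rot": [0, 0, 0], "hand": 0.5}
    - {"delta_pos": [0, 0, 0], "delta_rot": [0, 0, 0], "hand": 0.5}
    - {"delta_pos": [0, 0, 0], "delta_rot": [0, 0, 0], "hand": 0.5}
    - {"delta_pos": [0, 0, 0], "delta_rot": [0, 0, 0], "hand": 0.5}
    - {"delta_pos": [0, 0, 0], "delta_rot": [0, 0, 0], "hand": 0.5}
    - {"delta_pos": [0, 0, 0], "delta_rot": [0, 0, 0], "hand": 0.5}

```text
t: 15.45
eef_pos: [0.521, -0.2654, 0.2857]
ee_rot: [3.138, 0.002, -1.261]
force: [-0.9, -5.7, -8.8]
width: 0.0136
```

>>> move_arm:
  rows:
    - {"delta_pos": [0, 0, 0.1], "delta_rot": [0, 0, 0], "hand": 0.5}
    - {"delta_pos": [0, 0, 0.1], "delta_rot": [0, 0, 0], "hand": 0.5}
    - {"delta_pos": [0, 0, 0.1], "delta_rot": [0, 0, 0], "hand": 0.5}
    - {"delta_pos": [0, 0, 0], "delta_rot": [0, 0, 0], "hand": 0.5}
    - {"delta_pos": [0, 0, 0], "delta_rot": [0, 0, 0], "hand": 0.5}
    - {"delta_pos": [0, 0, 0], "delta_rot": [0, 0, 0], "hand": 0.5}
    - {"delta_pos": [0, 0, 0], "delta_rot": [0, 0, 0], "hand": 0.5}
    - {"delta_pos": [0, 0, 0], "delta_rot": [0, 0, 0], "hand": 0.5}
    - {"delta_pos": [0, 0, 0], "delta_rot": [0, 0, 0], "hand": 0.5}
    - {"delta_pos": [0, 0, 0], "delta_rot": [0, 0, 0], "hand": 0.5}

```text
t: 16.45
eef_pos: [0.5209, -0.2654, 0.2876]
ee_rot: [3.137, 0.002, -1.261]
force: [1.4, -7.7, -14.4]
width: 0.014
```

The force rose to 14.4 N against 8.8 N before, with only 1.9 mm moved of the 3 mm commanded. That means the sash is at its stop. I'll release it and back off upwards.

>>> move_arm:
  rows:
    - {"delta_pos": [0, 0, 0], "delta_rot": [0, 0, 0], "hand": 6}
    - {"delta_pos": [0, 0, 0], "delta_rot": [0, 0, 0], "hand": 6}
    - {"delta_pos": [0, 0, 0], "delta_rot": [0, 0, 0], "hand": 6}
    - {"delta_pos": [0, 0, 0], "delta_rot": [0, 0, 0], "hand": 6}
    - {"delta_pos": [0, 0, 0], "delta_rot": [0, 0, 0], "hand": 6}
    - {"delta_pos": [0, 0, 0], "delta_rot": [0, 0, 0], "hand": 6}
    - {"delta_pos": [0, 0, 0], "delta_rot": [0, 0, 0], "hand": 6}
    - {"delta_pos": [0, 0, 0], "delta_rot": [0, 0, 0], "hand": 6}
    - {"delta_pos": [0, 0, 1], "delta_rot": [0, 0, 0], "hand": 6}
    - {"delta_pos": [0, 0, 2], "delta_rot": [0, 0, 0], "hand": 6}

```text
t: 17.45
eef_pos: [0.5217, -0.2647, 0.32]
ee_rot: [3.139, 0.002, -1.259]
force: [-0.3, -0.5, 0.8]
width: 0.06
```

>>> move_arm:
  rows:
    - {"delta_pos": [0, 0, 3], "delta_rot": [0, 0, 0], "hand": 6}
    - {"delta_pos": [0, 0, 3], "delta_rot": [0, 0, 0], "hand": 6}
    - {"delta_pos": [0, 0, 3], "delta_rot": [0, 0, 0], "hand": 6}
    - {"delta_pos": [0, 3, 0], "delta_rot": [0, 0, 0], "hand": 6}
    - {"delta_pos": [0, 4, 0], "delta_rot": [0, 0, 0], "hand": 6}
    - {"delta_pos": [0, 4, 0], "delta_rot": [0, 0, 0], "hand": 6}
    - {"delta_pos": [0, 4, 0], "delta_rot": [0, 0, 0], "hand": 6}
    - {"delta_pos": [0, 4, 0], "delta_rot": [0, 0, 0], "hand": 6}
    - {"delta_pos": [0, 3, 0], "delta_rot": [0, 0, 0], "hand": 6}
    - {"delta_pos": [0, 0, 0], "delta_rot": [0, 0, 0], "hand": 6}

```text
t: 18.45
eef_pos: [0.5222, -0.0422, 0.4116]
ee_rot: [-3.14, 0.0, -1.256]
force: [-0.1, 0.8, 0.3]
width: 0.0601
```

```bash
python3 - <<'E'
from h import *
s=get_state();print(s["t"],s["eef_pos"],s["force"])
a=grab_frame("side");b=grab_frame("scene")
cv2.imwrite("pics/side4.png",a);cv2.imwrite("pics/scene4.png",b)
c=cv2.resize(b[80:220,70:210],(400,400),interpolation=0); d=cv2.resize(a[20:160,200:340],(400,400),interpolation=0)
cv2.imwrite("pics/z4.png",np.hstack([c,d]))
E
```

```text
18.45 [ 0.5222 -0.0422  0.4116] [-0.1175  0.8166  0.3459]
```

View pics/z4.png

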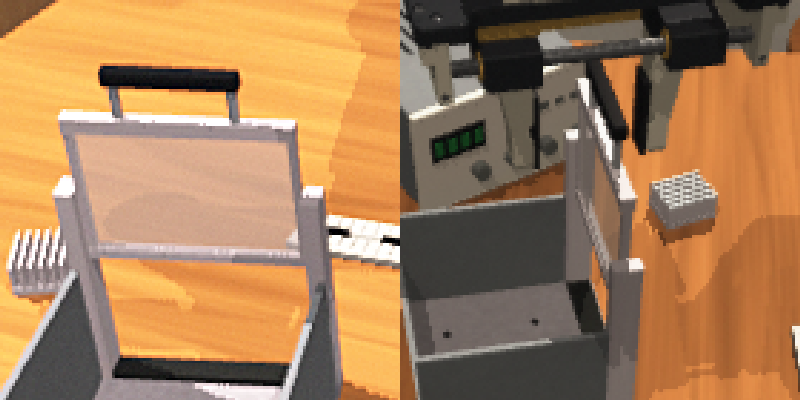

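View pics/scene4.png

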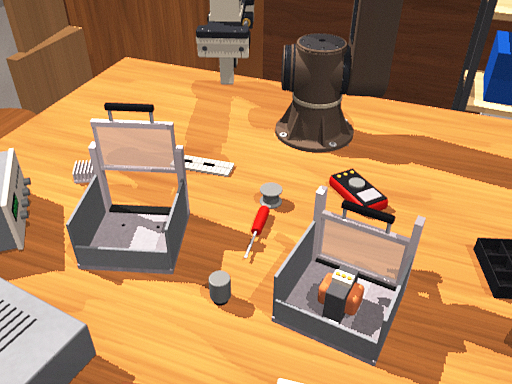

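```bash
python3 - <<'E'
from h import *
print(tri((153.3,108.7),(277,66.2)))
# scene-only height: ray at bar midpoint near handle xy (0.521,-0.265)
c=camera_info("scene");T=c["world_from_camera"]
r=T[:3,:3]@np.linalg.inv(c["camera_matrix"])@np.r_[129.3,107.5,1]
k=(0.521-T[0,3])/r[0];print(T[:3,3]+k*r)
E
```

```text
(array([ 0.5073, -0.2184,  0.2817]), [array([-0.3, -0.5]), array([-0.2,  0.9])])
[ 0.521  -0.2653  0.281 ]
```

The empty bar measures z ≈ 0.282 (fully up is 0.283), and the loaded bar still looks down. The gripper is clear of both, so I'm handing in.

```bash
python3 -c "
from station import *
print(job_done())"
```

```text
the job is handed in; nothing more can be done
None
```

I lowered the loaded box's sash fully, then raised the empty box's sash to its stop, gripping each by its handle bar. I handed in at about 18.6 s with the gripper open and clear.

- **Loaded box (fully down is 0.173 m):** the bar measured a mean height of 0.173 m from two views. The two ends read 0.170 and 0.175 m, which is within measuring error. A 12.6 N upward reaction while lowering confirmed it had reached the bottom. The last scene picture shows it still down, but I did not measure it again then.
- **Empty box (fully up is 0.283 m):** the bar measured 0.282 m from two views, using one end because the gripper hid the other in the side view. The scene camera alone gave 0.281 m. The force also rose to 14 N at the stop.

No check failed or disagreed by more than 2–3 mm.

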